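Clear the glaze-jar chute and stock the drawer

ROBOT

A 6-joint arm with a two-finger parallel gripper is mounted at the origin on the work surface. World frame = base frame: x ahead of the robot, y to its left, z up, the work surface at z = 0. Lengths are in mm, angles in rad, forces in N, time in s.
With the tool pointing down it reaches from about 400 to 925 mm from the base axis. Payload 12.5 kg.
Tool frame: the origin (TCP) lies at the centre of the arm's flange, where the gripper is bolted on; the fingertips stand 190 mm ahead of it and the grasp point (between the pads) lies 171 mm ahead of it; z points along the fingers, y is the line along which they close (so a half turn about z gives the same grasp; the last joint's range is limited). The gripper opens to 95 mm and grips with 3 to 60 N. Pads are 20 mm wide; open, the fingers measure 119 mm over their backs; the gripper's body (75 mm by 180 mm) begins 59 mm behind the grasp point.
Start: joints at [-1.362, 0.491, 1.559, -0, 1.092, -0.106], TCP at [193.536, -594.28, 404.761] pointing down, gripper open.
Joint ranges: [-3.1, 3.1], [-0.84, 2.19], [0.05, 2.79], [-1.13, 4.28], [0.06, 2.93], [-2.69, 2.69]. Speed limits (rad/s): [2.22, 2.22, 2.79, 3.14, 3.14, 3.14].

INTERFACE

Orientations are given as [roll, pitch, yaw] about the fixed x, y, z axes, in that order (R = Rz(yaw) Ry(pitch) Rx(roll)).
In Python, from cell import env, read_camera, search_frame, cut_out gives the robot as it stands. The module is installed in compiled form; this text tells all that it offers.
- The arm moves only by the tool move_arm, never from a script. Its argument "commands" is a list of rows, each a list of 3 entries, a list of its own where there are three numbers: the shift along the world's x, y, z normalised to -1 to 1, where 1 is 0.03 m, then the turn about the world's z normalised to -1 to 1, where 1 is 0.08 rad, then the opening, from -1 (shut) to 1 (fully open), so that 0 is half open. A call has 1 to 20 rows; each row shifts and turns the commanded pose from where the row before left it; what a row does not reach is not made up. A row lasts 1/12 s, in which the tool goes at most 41.7 mm and 7.16 degrees, less where a joint would pass 70% of its speed; a pose out of reach is approached as far as the arm can. A call with a number of a shift or a turn outside -1 to 1 is refused whole. A call with a gripper value outside its range is refused whole. The fingers move at their own pace and stop on an object; the grip force is fixed at half the most. Time passes only in rows, so rows that do not move let the fingers close. It gives the time, the measured TCP pose, the force, the opening and the grip force at its end, in the units of the state.
- env.state(): the state, without advancing time (a new reading comes with each control period).
- read_camera(name): name is "side" or "top" or "wrist"; returns a dict with "image" (400x640x3 uint8, red, green, blue), "fx", "fy", "cx", "cy" (pixels), "rvec" (rotation vector, rad) and "tvec" (3), from world to camera coordinates, as OpenCV has them. Camera axes: x right, y down, z forward; pixel columns grow to the right and rows downward; lengths in mm; the calibration is good to about 2 mm. The wrist camera is an equidistant fisheye: a pixel r from the principal point sees the ray r / f radians off the axis. A picture is of the moment at which its call begins. There is no depth.
- env.job_done(): hands the job in; it is judged then, once.
Trained networks look in a picture, given as the dict that the camera call returned (one of the last four; its "shot" number tells which), for a name from the list of things; names that differ only in an ending like _2 or _b are one class to them, and where a whole thing is asked for, a point or a joint stands for the part that bears it (a point fixed in the world has none). Each returns a list of dicts, best first, with "confidence" (0 to 1); they miss things now and then, are a little off and sometimes report something else, mostly with a low value. They report only what shows in the picture. A call takes as long as a camera call. They do not tell look-alikes from the thing itself.
- search_frame(thing, picture): "at" ([column, row] in pixels, amid what is visible of it).
- cut_out(thing, picture): "region" (400x640 bool, what is visible of it) and "at" ([column, row] in pixels, amid what is visible of it).
The state is a dict: "t": time; "joints": joint angles; "qvel": joint speeds; "tau": joint torques, N m; "eef_pos": TCP position; "tcp_rot": TCP orientation; "ft_force": force on the tool from outside, world axes, zero at the start; "moment": the same for the moment, N m; "opening": opening from 0.0 (shut) to 1.0 (fully open); "grip_force": force on a finger pad.
Only numpy, scipy, OpenCV 4.12 (cv2) and the standard library are available. Lean on these libraries where they do the work, as an engineer would, in place of code of your own. Each camera call takes 0.05 s, during which the arm holds its last target. There are 200 camera calls.

TASK

A long kiln post has got stuck under the height bar of the jar chute and holds up the square glaze jars behind it. First lift the post out and set it down on the empty wooden board, then take all the square jars, as they come down the chute and any that stand on the table, and put them in the open drawer, down on its floor and not on top of one another, and when they are all in push the drawer fully home, past its catch and up against its stop.

Things in the scene. Friction and masses are not known exactly. Their poses are not given: they have to be found in the camera images.
- outlet (a point): Middle of the chute floor at the outlet, where the lowest jar comes to rest. The feed chute is an open aluminium channel, 331 mm long, sloping down from left to right as the robot sees it. x is level and points uphill, y across, z straight up; the floor rises 12 degrees along +x. A stop plate, 45 mm high, stands 27 mm downhill. Slippery lining: whatever is free slides down.
- bar_mid (a point): Middle of the dark steel height bar, 12 mm thick, that crosses the chute 67 mm uphill of the outlet point, 84 to 96 mm above the floor (measured along and square to the slope), on side posts whose outer faces are 44 mm either side. Axes as outlet. The channel is 60 mm wide inside, its side walls 5 mm thick and 24 mm high.
- post_center (a point): Centre (half-way up) of the long kiln post: cream fired-clay square bar, 45 x 45 x 145 mm, about 0.45 kg. z is its long axis, x and y are square to its faces. At the start it stands in the chute, square to the sloping floor, its downhill face caught against the height bar and the jars queued behind it; it can only come out upwards.
- board_top (a point): Centre of the top face of the empty wooden ware board, 180 x 180 mm and 15 mm thick, fixed on the table on the far side of the chute. x and y run along its edges, z up.
- drawer_in (a point): Point on the drawer's inner floor, in the middle across, 55 mm behind the front panel's inner face; 16 mm above the table, moves with the drawer. x points into the cabinet (the way it closes), y to the left, z up. Inside 182 by 292 mm (x, y); side and back walls 44 mm high, front panel 93 mm. Beyond x = joint value - 55 mm it lies under the cabinet's top, 100 mm above this floor.
- drawer_front (a point): Middle of the top edge of the drawer's front panel, on its outer face (towards the robot), 109 mm above the table. Panel 336 mm wide, 14 mm thick, down to 11 mm above the table; flat outside: push it near the middle. Axes as drawer_in. The wooden cabinet is 340 mm wide, 128 mm high; its front plane touches the panel's back when shut.
- drawer (a joint): How far the drawer is open, in m: 0 is fully home, about 0.145 to 0.168 at the start. Slides with about 1.5 N of friction and stays where left; a spring catch resists with up to some 7 N between 13 and 5 mm, then lets it run easily on to the stop and holds it there.
- jar1_center (a point): Centre (half-way up) of a square glaze jar: body 54 x 54 mm and 62 mm high, with a round white lid 42 mm across and 14 mm high on it, 76 mm in all, about 0.24 kg. z points up through the lid, x and y are square to the sides. Queued upright in the chute (square to its sloping floor) uphill of the long post at the start.
- jar2_center (a point): Centre (half-way up) of a square glaze jar: body 54 x 54 mm and 62 mm high, with a round white lid 42 mm across and 14 mm high on it, 76 mm in all, about 0.24 kg. z points up through the lid, x and y are square to the sides. Queued upright in the chute (square to its sloping floor) uphill of the long post at the start.
- jar3_center (a point): Centre (half-way up) of a square glaze jar: body 54 x 54 mm and 62 mm high, with a round white lid 42 mm across and 14 mm high on it, 76 mm in all, about 0.24 kg. z points up through the lid, x and y are square to the sides. Queued upright in the chute (square to its sloping floor) uphill of the long post at the start. None if this jar is absent.
- jar4_center (a point): Centre (half-way up) of a square glaze jar: body 54 x 54 mm and 62 mm high, with a round white lid 42 mm across and 14 mm high on it, 76 mm in all, about 0.24 kg. z points up through the lid, x and y are square to the sides. Stands apart on the table at the start, on the far side of the chute or beyond its upper end. None if this jar is absent.
- jar5_center (a point): Centre (half-way up) of a square glaze jar: body 54 x 54 mm and 62 mm high, with a round white lid 42 mm across and 14 mm high on it, 76 mm in all, about 0.24 kg. z points up through the lid, x and y are square to the sides. Stands apart on the table at the start, on the far side of the chute or beyond its upper end. None if this jar is absent.
Things that resemble listed ones, but are neither listed nor needed, are in the scene too. Leave any blue look-alike of the part that bears jar5_center alone. What is shaped like the part that bears post_center but green is not meant.

How it is judged:
By the outcome, as a careful person would: the job done as asked, in the order asked, and still so for the second after the job is handed in, with the robot touching nothing.
Of jar3, jar4, jar5 only 1 to 3 are there at a start; the rules pass over those that are not, and their reading is None.
At some moment in a run one of jar4, jar5 may be knocked a few centimetres aside while the robot is not near it.
Once in a run the grip may slacken for a moment while it holds something.
It also fails if it takes over 210 s, if anything falls off the work surface, if the arm or the gripper's body presses on something with over 40 N, if the wrist force passes 120 N, or if a joint passes its speed limit or range.

## Working session

There is one attempt and no reset: what is moved stays moved. The work goes in short steps, Python scripts to look and compute and a tool call to move; the robot and the scene stay as the last step left them, time stands still between calls to the robot, and variables do not carry over. Pictures are saved under pics/ and viewed, at most 14 in all, crops included, and the job is handed in when it is done.

Besides the shell and the picture viewer there is one more tool, called after "Emit:" in YAML: its name, and indented under it one key for each argument. move_arm: Moves the arm, as the interface text tells. Its arguments: {"type":"object","properties":{"commands":{"type":"array","items":{"type":"array"}}},"required":["commands"]}

```bash
mkdir -p pics
cat > h.py <<'E'
import numpy as np, cv2
from cell import env, read_camera, search_frame, cut_out
def save(p,n): cv2.imwrite(f'pics/{n}.png',cv2.cvtColor(p['image'],cv2.COLOR_RGB2BGR))
def ray(p,uv):
    R,_=cv2.Rodrigues(np.array(p['rvec'],float)); t=np.array(p['tvec'],float).ravel()
    d=np.array([(uv[0]-p['cx'])/p['fx'],(uv[1]-p['cy'])/p['fy'],1.])
    return -R.T@t, R.T@d
def atz(p,uv,z):
    o,d=ray(p,uv); return o+d*(z-o[2])/d[2]
def proj(p,X):
    R,_=cv2.Rodrigues(np.array(p['rvec'],float)); c=R@np.array(X,float)+np.array(p['tvec'],float).ravel()
    return np.array([p['fx']*c[0]/c[2]+p['cx'],p['fy']*c[1]/c[2]+p['cy']])
def tri(ps,uvs):
    A=np.zeros((3,3));b=np.zeros(3)
    for p,u in zip(ps,uvs):
        o,d=ray(p,u);d/=np.linalg.norm(d);M=np.eye(3)-np.outer(d,d);A+=M;b+=M@o
    return np.linalg.solve(A,b)
E
python3 - <<'E'
from h import *
s=env.state(); print(s)
for n in('top','side'):
    p=read_camera(n); save(p,n+'0'); o,d=ray(p,(320,200)); print(n,o.round(),d.round(3),p['fx'])
    for th in('outlet','bar_mid','post_center','board_top','drawer_in','drawer_front','jar1_center'):
        print(th,[(np.round(r['at'],1).tolist(),round(r['confidence'],2)) for r in search_frame(th,p)])
E
```

```text
{'t': 0.0, 'joints': array([-1.36157177e+00,  4.91561273e-01,  1.55946142e+00, -1.99940933e-05,
        1.09171788e+00, -1.05613744e-01]), 'qvel': array([-6.83703118e-04,  6.38505260e-04, -6.55831630e-05, -1.09578294e-03,
        6.23048475e-05, -9.29351829e-04]), 'tau': array([ 3.22863096e-03, -6.12633848e+01, -2.58184594e+01,  6.93239481e-02,
        4.81184351e-02, -7.11094117e-05]), 'eef_pos': array([ 193.54332735, -594.23778362,  404.15644378]), 'tcp_rot': array([-3.14044926e+00, -1.03377610e-04,  3.14847469e-01]), 'ft_force': array([-0.22503027,  0.01783242,  0.24509108]), 'moment': array([ 0.00764442, -0.03662848, -0.03462132]), 'grip_force': 0.0, 'opening': 1.0026603121457296}
top [ 394.  121. 1533.] [ 0.1    0.002 -0.995] 476.3721331175862
outlet [([321.6, 229.1], 0.69)]
bar_mid [([314.4, 228.8], 0.67)]
post_center [([320.1, 221.4], 0.86), ([270.6, 281.6], 0.62)]
board_top [([334.8, 153.5], 0.62)]
drawer_in [([447.3, 199.7], 0.7), ([312.6, 228.4], 0.4)]
drawer_front [([444.9, 197.1], 0.84)]
jar1_center [([301.4, 219.6], 0.63)]
side [ -78.  803. 1182.] [ 0.419 -0.473 -0.775] 417.9924844447232
outlet [([302.3, 229.8], 0.81)]
bar_mid [([302.3, 231.9], 0.67)]
post_center [([332.2, 191.8], 0.84), ([343.2, 278.1], 0.59)]
board_top [([297.0, 177.5], 0.9)]
drawer_in [([381.0, 145.5], 0.78), ([251.3, 265.0], 0.36), ([298.5, 175.9], 0.26)]
drawer_front [([381.7, 142.9], 0.88)]
jar1_center [([317.4, 209.1], 0.62)]
```

View pics/top0.png

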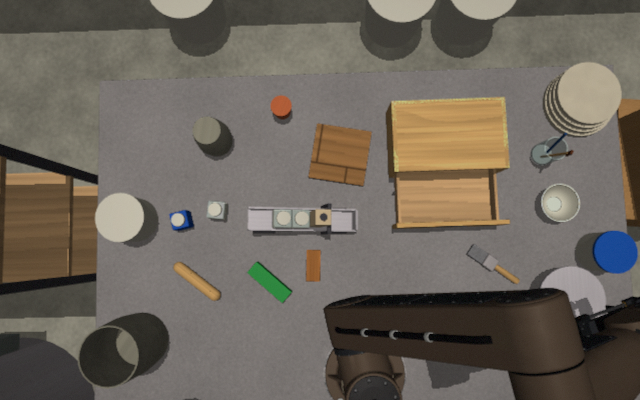

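View pics/side0.png

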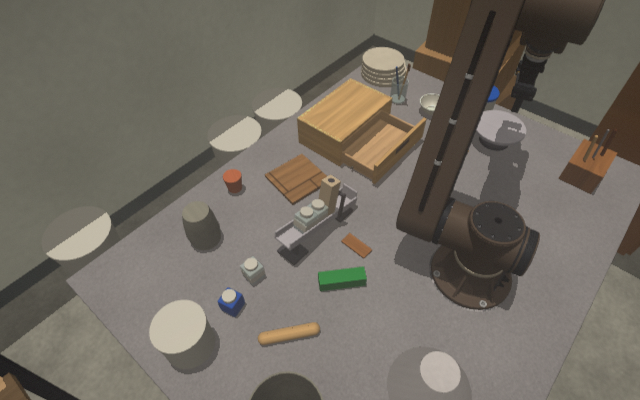

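The top view shows a post at (322,217), two jars in the chute at (284,218) and (302,218), and one loose jar at (216,210). The blue look-alike is at (180,220), the green bar at (270,281), and the board at (340,154). The open drawer is at (447,198). Uphill is left, so +y.

Run:
```python
from h import *
P={n:read_camera(n) for n in('top','side')}
a=P['top']['image'][195:245,240:365]; b=P['side']['image'][165:260,268:368]
c=cv2.resize(a,None,fx=6,fy=6,interpolation=cv2.INTER_CUBIC); d=cv2.resize(b,None,fx=3,fy=3,interpolation=cv2.INTER_CUBIC)
im=np.zeros((600,760,3),np.uint8); im[:300,:750]=c; im[305:590,:300]=d; 
e=cv2.resize(P['top']['image'][160:245,380:520],None,fx=3,fy=3,interpolation=cv2.INTER_CUBIC); im[305:305+255,310:730]=e
cv2.imwrite('pics/crop.png',im[:,:,::-1])
for th in('post_center','jar1_center','board_top','drawer_front','drawer_in'):
  for n,p in P.items():
    for r in cut_out(th,p):
        m=r['region'].astype(np.uint8)
        if m.sum()<5: continue
        box=cv2.minAreaRect(cv2.findNonZero(m))
        print(th,n,round(r['confidence'],2),np.round(r['at'],1),m.sum(),cv2.boxPoints(box).round(1).tolist())
t,s=P['top'],P['side']
print('outlet',tri([t,s],[(321.6,229.1),(302.3,229.8)]),'jar4',atz(t,(216,210),76),atz(s,(251,264),76))
for n,uv in dict(dfL=(397,227),dfR=(508,223)).items(): print(n,atz(t,uv,109))
for uv in((319,124),(371,131),(363,185),(309,177)): print('bd',atz(t,uv,15))
```

```text
post_center top 0.72 [270.8 282.4] 757 [[246.8000030517578, 272.3999938964844], [257.29998779296875, 260.29998779296875], [292.8999938964844, 291.1000061035156], [282.3999938964844, 303.29998779296875]]
post_center side 0.61 [330.4 193.8] 534 [[315.5, 210.5], [322.8999938964844, 173.39999389648438], [341.0, 177.0], [333.6000061035156, 214.10000610351562]]
post_center side 0.59 [344.1 279.8] 881 [[316.79998779296875, 271.8999938964844], [364.20001220703125, 265.1000061035156], [366.8999938964844, 284.29998779296875], [319.6000061035156, 291.1000061035156]]
jar1_center top 0.79 [302.9 218.2] 355 [[292.0, 209.0], [310.0, 209.0], [310.0, 228.0], [292.0, 228.0]]
board_top top 0.71 [337.8 154.8] 2983 [[308.20001220703125, 177.60000610351562], [316.79998779296875, 123.19999694824219], [371.8999938964844, 131.8000030517578], [363.3999938964844, 186.1999969482422]]
board_top top 0.66 [315.9 219.8] 348 [[311.0, 209.0], [331.0, 209.0], [331.0, 227.0], [311.0, 227.0]]
board_top side 0.92 [297.9 177.6] 1782 [[263.0, 175.0], [294.5, 143.5], [328.5, 177.5], [297.0, 209.0]]
board_top side 0.48 [302.
[... 442 characters left out ...]
.5, 188.5]]
drawer_in top 0.65 [448.9 198.5] 5876 [[391.70001220703125, 171.1999969482422], [506.79998779296875, 168.60000610351562], [508.1000061035156, 226.0], [393.0, 228.60000610351562]]
drawer_in side 0.73 [379.8 142.2] 3573 [[332.5, 151.5], [395.0, 89.0], [433.0, 127.0], [370.5, 189.5]]
outlet [497.73555251 162.22119341 -39.88645672] jar4 [517.25277414 444.69401207  76.        ] [517.35455611 453.88218216  76.        ]
dfL [ 449.30478785 -103.51989045  109.        ]
dfR [ 452.67814833 -432.75537784  109.        ]
bd [793.91893669 120.64352443  15.        ]
bd [765.82439605 -47.11447986  15.        ]
bd [590.33971319 -15.17967518  15.        ]
bd [621.01152988 157.33782856  15.        ]
```

View pics/crop.png

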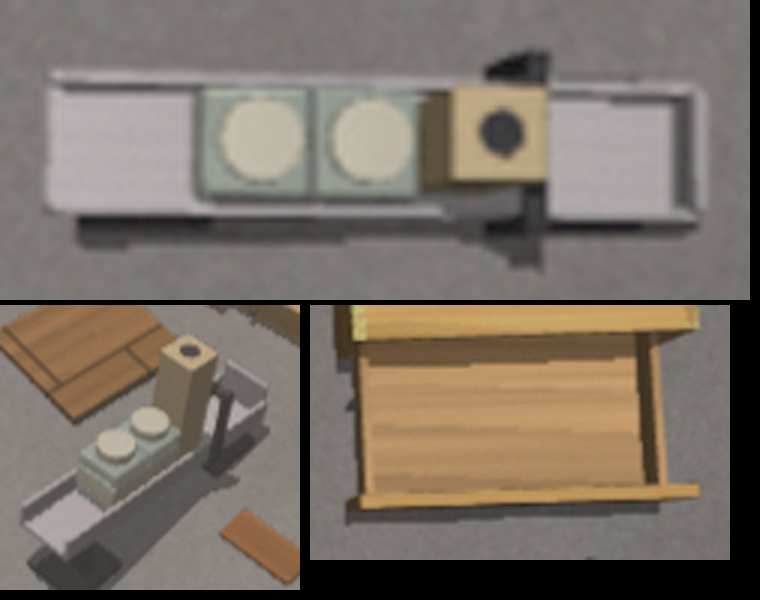

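Run:
```python
from h import *
P={n:read_camera(n) for n in('top','side')}
t,s=P['top'],P['side']
for n,a,b in [('posttop',(323.3,217.2),(331.3,180.7)),('lidUp',(283.8,218.2),(307.3,212)),('lidDn',(301.8,218.2),(318.3,204)),('endfar',(248.5,207.3),(275.3,229.5)),('endnear',(247.7,230.2),(291.3,247.7)),('dfL',(397.5,226),(374,177)),('jar4',(216,210),(251,264))]:
    X=tri([t,s],[a,b]); print(n,X.round(1),'res',(proj(t,X)-a).round(1),(proj(s,X)-b).round(1))
print(search_frame('jar4_center',s))
```

```text
posttop [479.8 116.2 192.8] res [-0.2 -0.3] [0.3 0. ]
lidUp [482.6 231.2 142.4] res [-0.1 -0.1] [0.1 0. ]
lidDn [481.9 179.  133.1] res [-0.1 -0.2] [0.2 0. ]
endfar [519.4 337.2 128.7] res [-0.3 -0.4] [0.5 0.1]
endnear [451.2 343.4 101.8] res [0.1 0.1] [-0.1 -0. ]
dfL [ 459.2 -115.2   29.6] res [-0.8 -1.1] [1.2 0. ]
jar4 [520.4 449.   65.7] res [-0.6 -0.7] [1.  0.1]
[]
```

Measurements agree with the geometry: chute slope ≈12° along +y, outlet ≈ (478.5, 53, 31), post top ≈ (480, 116, 193). Moving above the post, turning so the fingers close across the chute.

Emit:
move_arm:
  commands:
    - [[0.93,0.89,0.09],1,1]
    - [[0.93,0.89,0.09],1,1]
    - [[0.93,0.89,0.09],1,1]
    - [[0.93,0.89,0.09],1,1]
    - [[0.93,0.89,0.09],1,1]
    - [[0.93,0.89,0.09],1,1]
    - [[0.93,0.89,0.09],1,1]
    - [[0.93,0.89,0.09],1,1]
    - [[0.93,0.89,0.09],1,1]
    - [[0.93,0.89,0.09],1,1]
    - [[0.93,0.89,0.09],1,1]
    - [[0,0.94,0],1,1]
    - [[0,0.94,0],1,1]
    - [[0,0.94,0],1,1]
    - [[0,0.94,0],1,1]
    - [[0,0.94,0],1,1]

```text
t: 2.88
eef_pos: [500.3, -158.2, 434.5]
tcp_rot: [3.141, 0.0, 1.599]
ft_force: [-0.1, -0.5, -0.2]
opening: 1.002
grip_force: 0.0
```

Emit:
move_arm:
  commands:
    - [[-0.06,0.93,0],0,1]
    - [[-0.06,0.93,0],0,1]
    - [[-0.06,0.93,0],0,1]
    - [[-0.06,0.93,0],0,1]
    - [[-0.06,0.93,0],0,1]
    - [[-0.06,0.93,0],0,1]
    - [[-0.06,0.93,0],0,1]
    - [[-0.06,0.93,0],0,1]
    - [[-0.06,0.93,0],0,1]
    - [[-0.06,0.93,0],0,1]
    - [[0,0,0],0,1]
    - [[0,0,0],0,1]

```text
t: 3.88
eef_pos: [482.2, 120.4, 434.5]
tcp_rot: [3.141, 0.0, 1.597]
ft_force: [0.2, -0.1, -0.9]
opening: 0.997
grip_force: 0.0
```

```bash
cat >> h.py <<'E'
def wray(p,uv):
    R,_=cv2.Rodrigues(np.array(p['rvec'],float)); t=np.array(p['tvec'],float).ravel()
    a=np.array([(uv[0]-p['cx'])/p['fx'],(uv[1]-p['cy'])/p['fy']]); r=np.hypot(*a)
    d=np.array([*(a*(np.sin(r)/r if r>1e-9 else 1)),np.cos(r)]); return -R.T@t,R.T@d
def watz(p,uv,z):
    o,d=wray(p,uv); return o+d*(z-o[2])/d[2]
def wproj(p,X):
    R,_=cv2.Rodrigues(np.array(p['rvec'],float)); c=R@np.array(X,float)+np.array(p['tvec'],float).ravel()
    h=np.hypot(c[0],c[1]); th=np.arctan2(h,c[2]); return np.array([p['fx']*th*c[0]/h+p['cx'],p['fy']*th*c[1]/h+p['cy']])
E
python3 - <<'E'
from h import *
s=env.state(); print(s['t'],s['eef_pos'],s['tcp_rot'])
p=read_camera('wrist'); save(p,'w1'); print(p['fx'],p['tvec'],wray(p,(320,200)))
for X in((480,116,193),(478.5,53,31),(480,116-22,193-4.7)): print(wproj(p,X))
for r in cut_out('post_center',p): print(r['confidence'],r['at'],cv2.boxPoints(cv2.minAreaRect(cv2.findNonZero(r['region'].astype(np.uint8)))).tolist())
E
```

```text
3.8833 [482.22220306 120.41518257 434.49599659] [3.14141866e+00 8.04393448e-05 1.59735491e+00]
309.70691628693146 [-485.21013179   68.93324032  442.98575614] (array([480.25281683, 184.17433478, 414.55287973]), array([-0.00163082, -0.22963871, -0.97327458]))
[319.62633533 220.68889915]
[318.37469952 230.26412896]
[318.99655406 245.68825133]
0.82 [182.6, 55.7] [[131.6142578125, 85.1830062866211], [203.4486083984375, -0.27508544921875], [235.702392578125, 26.8367919921875], [163.8680419921875, 112.29488372802734]]
0.7 [323.2, 208.4] [[290.0, 160.0], [352.0, 160.0], [352.0, 250.0], [290.0, 250.0]]
```

View pics/w1.png

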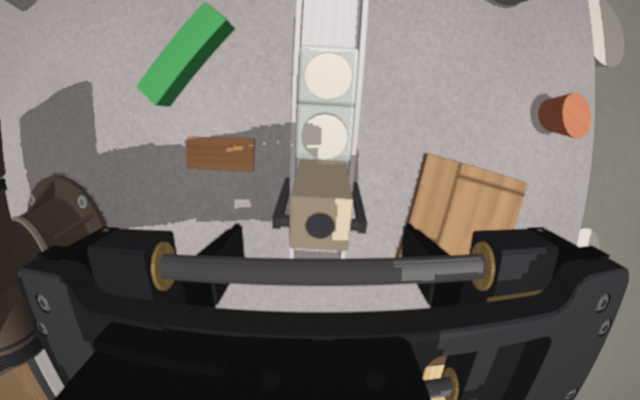

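The wrist view shows the post top at (321,218), within 2–3 mm of the prediction, and the jars uphill at (326,135) and (328,77). Descending and gripping.

Emit:
move_arm:
  commands:
    - [[0,0.06,-0.8],0,1]
    - [[0,0,-0.8],0,1]
    - [[0,0,-0.8],0,1]
    - [[0,0,-0.8],0,1]
    - [[0,0,0],0,1]
    - [[0,0,0],0,-1]
    - [[0,0,0],0,-1]
    - [[0,0,0],0,-1]
    - [[0,0,0],0,-1]
    - [[0,0,0],0,-1]
    - [[0,0,0],0,-1]
    - [[0,0,0],0,-1]
    - [[0,0,0],0,-1]

```text
t: 5.07
eef_pos: [482.3, 121.2, 338.6]
tcp_rot: [3.142, 0.0, 1.595]
ft_force: [-0.3, -1.0, 0.0]
opening: 0.495
grip_force: 0.2
```

Emit:
move_arm:
  commands:
    - [[0,0,0],0,-1]
    - [[0,0,0],0,-1]
    - [[0,0,0],0,-1]
    - [[0,-0.03,0.2],0,-1]
    - [[0,-0.06,0.4],0,-1]
    - [[0,-0.06,0.4],0,-1]
    - [[0,0,0],0,-1]

```text
t: 5.65
eef_pos: [482.5, 116.4, 369.9]
tcp_rot: [3.14, 0.0, 1.595]
ft_force: [0.3, -0.8, -5.2]
opening: 0.475
grip_force: 30.0
```

Emit:
move_arm:
  commands:
    - [[0,-0.08,0.5],0,-1]
    - [[0,-0.09,0.5],0,-1]
    - [[0,-0.09,0.5],0,-1]
    - [[0,-0.09,0.5],0,-1]
    - [[0,-0.09,0.5],0,-1]
    - [[0,-0.09,0.5],0,-1]
    - [[0,-0.09,0.5],0,-1]
    - [[0,-0.09,0.5],0,-1]
    - [[0,0,0.5],0,-1]
    - [[0,0,0],0,-1]

```text
t: 6.48
eef_pos: [482.4, 95.3, 505.1]
tcp_rot: [3.139, -0.0, 1.595]
ft_force: [-0.5, 0.3, -4.5]
opening: 0.474
grip_force: 30.0
```

Run:
```python
from h import *
s=env.state(); print(s['ft_force'],s['grip_force'],s['moment'])
p=read_camera('side'); t=read_camera('top');q=read_camera('wrist')
im=np.zeros((600,800,3),np.uint8)
im[:300,:400]=cv2.resize(p['image'][120:270,250:450],None,fx=2,fy=2); im[300:600,:400]=cv2.resize(t['image'][100:250,190:390],None,fx=2,fy=2); im[:250,400:]=cv2.resize(q['image'],(400,250))
cv2.imwrite('pics/c2.png',im[:,:,::-1])
```

```text
[-0.46544372  0.26886624 -4.45903097] 29.990880489349365 [-0.08226097 -0.12181966  0.04760866]
```

View pics/c2.png

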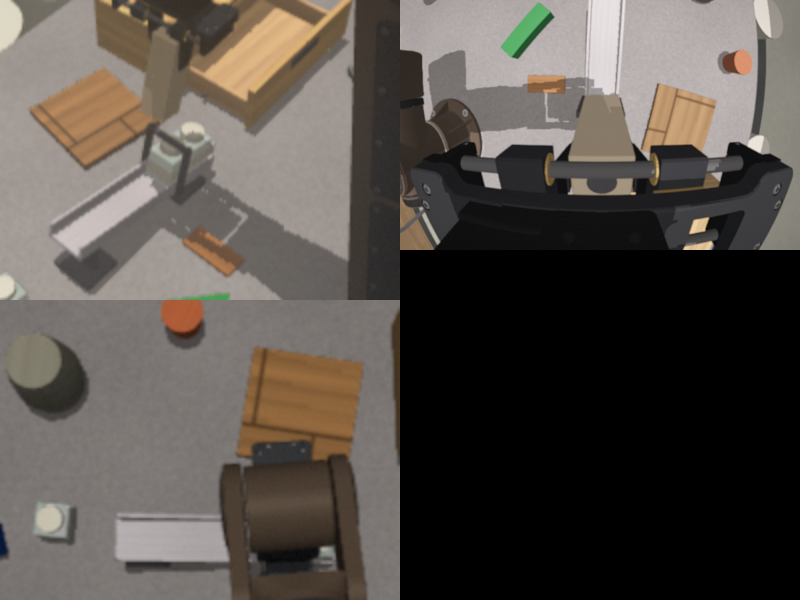

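The post is held and both jars slid down to the outlet. Now carrying the post over the board and lowering it.

Emit:
move_arm:
  commands:
    - [[0.88,-0.27,0],0,-1]
    - [[0.88,-0.27,0],0,-1]
    - [[0.88,-0.27,0],0,-1]
    - [[0.88,-0.27,0],0,-1]
    - [[0.88,-0.27,0],0,-1]
    - [[0.88,-0.27,0],0,-1]
    - [[0.88,-0.27,0],0,-1]
    - [[0.88,-0.27,0],0,-1]
    - [[0,0,-0.5],0,-1]
    - [[0,0,-0.8],0,-1]
    - [[0,0,-0.8],0,-1]
    - [[0,0,-0.8],0,-1]
    - [[0,0,-0.8],0,-1]
    - [[0,0,-0.8],0,-1]
    - [[0,0,-0.8],0,-1]
    - [[0,0,-0.4],0,-1]
    - [[0,0,-0.2],0,-1]
    - [[0,0,0],0,-1]

```text
t: 8.13
eef_pos: [693.6, 30.7, 324.6]
tcp_rot: [-3.139, -0.0, 1.595]
ft_force: [0.0, -0.9, -5.6]
opening: 0.471
grip_force: 30.0
```

Emit:
move_arm:
  commands:
    - [[0,0,-0.2],0,-1]
    - [[0,0,-0.2],0,-1]
    - [[0,0,0],0,-1]

```text
t: 8.38
eef_pos: [693.5, 30.6, 314.1]
tcp_rot: [-3.141, 0.0, 1.595]
ft_force: [0.3, 0.1, -4.9]
opening: 0.472
grip_force: 30.0
```

Emit:
move_arm:
  commands:
    - [[0,0,-0.12],0,-1]
    - [[0,0,-0.12],0,-1]
    - [[0,0,-0.1],0,-1]
    - [[0,0,0],0,-1]

```text
t: 8.72
eef_pos: [693.5, 30.6, 303.6]
tcp_rot: [-3.141, -0.0, 1.595]
ft_force: [0.0, 0.9, -5.0]
opening: 0.474
grip_force: 30.0
```

Emit:
move_arm:
  commands:
    - [[0,0,-0.1],0,-1]
    - [[0,0,0],0,-1]

```text
t: 8.88
eef_pos: [693.7, 30.6, 302.3]
tcp_rot: [3.14, 0.0, 1.595]
ft_force: [-0.9, -0.2, 0.7]
opening: 0.47
grip_force: 30.0
```

Emit:
move_arm:
  commands:
    - [[0,0,-0.1],0,-1]
    - [[0,0,0],0,-1]

```text
t: 9.05
eef_pos: [693.7, 30.6, 300.5]
tcp_rot: [3.14, 0.0, 1.595]
ft_force: [-4.1, -0.0, 11.1]
opening: 0.473
grip_force: 30.0
```

Emit:
move_arm:
  commands:
    - [[0,0,-0.1],0,-1]
    - [[0,0,0],0,-1]

```text
t: 9.22
eef_pos: [693.7, 30.6, 297.9]
tcp_rot: [3.139, 0.0, 1.595]
ft_force: [-5.0, -1.1, 14.6]
opening: 0.472
grip_force: 30.0
```

Contact at z≈302. Now I'll swing the post upright by moving +y about the touching edge.

Emit:
move_arm:
  commands:
    - [[0,0.15,0.03],0,-1]
    - [[0,0.15,0.03],0,-1]
    - [[0,0.15,0],0,-1]
    - [[0,0.15,0],0,-1]
    - [[0,0,0],0,-1]

```text
t: 9.63
eef_pos: [693.8, 49.6, 297.6]
tcp_rot: [3.14, -0.0, 1.595]
ft_force: [-0.4, 0.7, 5.6]
opening: 0.476
grip_force: 30.0
```

Run:
```python
from h import *
p=read_camera('side'); q=read_camera('wrist')
im=np.zeros((600,800,3),np.uint8)
im[:400,:400]=cv2.resize(p['image'][120:220,280:380],None,fx=4,fy=4);im[:250,400:]=cv2.resize(q['image'],(400,250))
cv2.imwrite('pics/c3.png',im[:,:,::-1])
```

```text
(no output)
```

View pics/c3.png

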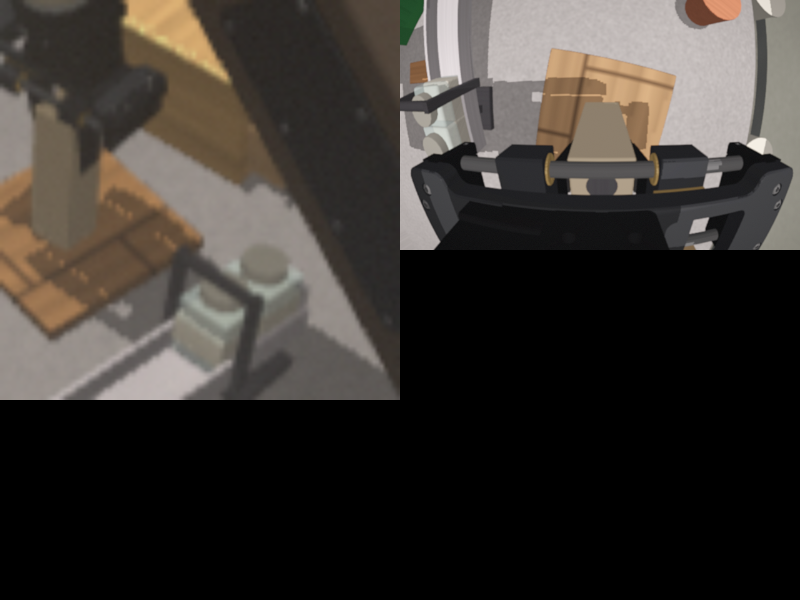

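The post stands on the board, nearly upright. A little more, then release and rise.

Emit:
move_arm:
  commands:
    - [[0,0.15,0],0,-1]
    - [[0,0,0],0,-1]
    - [[0,0,0],0,1]
    - [[0,0,0],0,1]
    - [[0,0,0],0,1]
    - [[0,0,0],0,1]
    - [[0,0,0],0,1]
    - [[0,0,0.2],0,1]
    - [[0,0,0.6],0,1]
    - [[0,0,0.8],0,1]
    - [[0,0,1],0,1]
    - [[0,0,1],0,1]

```text
t: 10.73
eef_pos: [693.5, 53.1, 406.4]
tcp_rot: [-3.141, -0.0, 1.595]
ft_force: [0.1, -0.3, -0.4]
opening: 0.997
grip_force: 0.0
```

Emit:
move_arm:
  commands:
    - [[-0.89,-0.05,0],0,1]
    - [[-0.89,-0.05,0],0,1]
    - [[-0.89,-0.05,0],0,1]
    - [[-0.89,-0.05,0],0,1]
    - [[-0.89,-0.05,0],0,1]
    - [[-0.89,-0.05,0],0,1]
    - [[-0.89,-0.05,0],0,1]
    - [[-0.89,-0.05,0],0,1]
    - [[0,0,0],0,1]
    - [[0,0,0],0,1]

```text
t: 11.57
eef_pos: [479.4, 41.1, 406.1]
tcp_rot: [3.14, 0.0, 1.595]
ft_force: [0.1, -0.6, -0.4]
opening: 1.001
grip_force: 0.0
```

Run:
```python
from h import *
s=env.state(); print(s['t'],s['eef_pos'])
p=read_camera('wrist'); im=p['image'].copy()
for X in((478.5,37.2,31+74.3),(478.5+0.02*54,37.2+53,105.3+11.2)): 
    u=wproj(p,X); print(u); cv2.circle(im,tuple(int(v) for v in u),3,(255,0,0),-1)
# post check in side
sd=read_camera('side')
o=np.zeros((600,640,3),np.uint8);o[:400]=im;o[400:600,:200]=cv2.resize(sd['image'][140:240,280:380],None,fx=2,fy=2)
cv2.imwrite('pics/w2.png',o[:,:,::-1])
for r in search_frame('jar1_center',p): print(r)
```

```text
11.5667 [479.41917334  41.08404589 406.05819912]
[321.14258374 201.50311549]
[323.79263382 145.14574451]
{'at': [320.5, 194.9], 'confidence': 0.61}
```

View pics/w2.png

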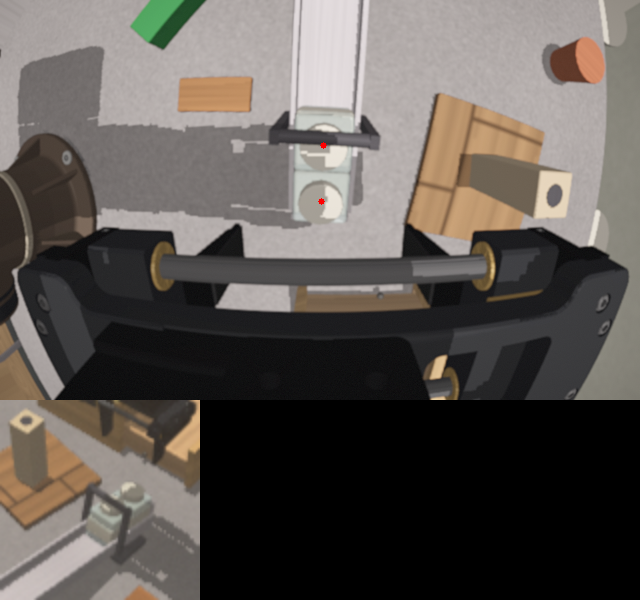

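The post stands upright on the board, and the lower jar's lid is at (320,202), matching the prediction. Descending to grip across the chute.

Emit:
move_arm:
  commands:
    - [[-0.03,0.05,-0.87],0,1]
    - [[0,0,-0.87],0,1]
    - [[0,0,-0.87],0,1]
    - [[0,0,-0.87],0,1]
    - [[0,0,-0.87],0,1]
    - [[0,0,-0.5],0,1]
    - [[0,0,-0.37],0,1]
    - [[0,0,0],0,-1]
    - [[0,0,0],0,-1]
    - [[0,0,0],0,-1]
    - [[0,0,0],0,-1]
    - [[0,0,0],0,-1]
    - [[0,0,0],0,-1]
    - [[0,0,0],0,-1]
    - [[0,0,0],0,-1]
    - [[0,0,0],0,-1]

```text
t: 13.05
eef_pos: [479.5, 42.4, 250.0]
tcp_rot: [3.138, 0.0, 1.595]
ft_force: [-2.3, -2.6, 14.5]
opening: 0.567
grip_force: 37.8
```

Emit:
move_arm:
  commands:
    - [[0,-0.03,0.15],0,-1]
    - [[0,0,0],0,-1]

```text
t: 13.22
eef_pos: [479.2, 41.6, 253.9]
tcp_rot: [3.14, 0.0, 1.595]
ft_force: [0.3, -0.1, -2.5]
opening: 0.568
grip_force: 29.9
```

Emit:
move_arm:
  commands:
    - [[0,-0.05,0.3],0,-1]
    - [[0,-0.09,0.5],0,-1]
    - [[0,-0.1,0.6],0,-1]
    - [[0,-0.1,0.6],0,-1]
    - [[0,-0.1,0.6],0,-1]
    - [[0,0,0],0,-1]

```text
t: 13.72
eef_pos: [479.4, 28.2, 334.0]
tcp_rot: [3.137, 0.0, 1.595]
ft_force: [0.1, 0.3, -2.8]
opening: 0.565
grip_force: 29.9
```

Jar held (2.5 N). Carrying it to the drawer, turning 90° so the fingers close along y there.

Emit:
move_arm:
  commands:
    - [[0.13,-0.7,0.5],-0.99,-1]
    - [[0.13,-0.91,0.5],-0.99,-1]
    - [[0.13,-0.91,0.3],-0.99,-1]
    - [[0.13,-0.91,0],-0.99,-1]
    - [[0.13,-0.91,0],-0.99,-1]
    - [[0.13,-0.91,0],-0.99,-1]
    - [[0.13,-0.91,0],-0.99,-1]
    - [[0.13,-0.91,0],-0.99,-1]
    - [[0.13,-0.91,0],-0.99,-1]
    - [[0.13,-0.91,0],-0.99,-1]
    - [[0.13,-0.91,0],-0.99,-1]
    - [[0.13,-0.91,0],-0.99,-1]
    - [[0.13,-0.91,0],-0.99,-1]
    - [[0.13,-0.91,0],-0.99,-1]
    - [[0,0,0],-0.99,-1]
    - [[0,0,0],-0.99,-1]
    - [[0,0,0],-0.99,-1]
    - [[0,0,0],-0.99,-1]
    - [[0,0,0],-0.99,-1]
    - [[0,0,0],-0.99,-1]

```text
t: 15.38
eef_pos: [533.7, -347.2, 368.9]
tcp_rot: [-3.141, 0.001, 0.007]
ft_force: [0.8, 0.5, -2.3]
opening: 0.565
grip_force: 30.0
```

Run:
```python
from h import *
s=env.state(); print(s['t'],s['eef_pos'],s['tcp_rot'],s['grip_force'])
p=read_camera('wrist'); t=read_camera('top'); im=p['image'].copy()
fx=465;yc=-268
for X in((fx,yc+146,16),(fx,yc-146,16),(fx-14,yc+168,109),(fx-14,yc-168,109),(fx-14,yc,109),(535,-353,92)):
    u=wproj(p,X); print(u.round()); cv2.circle(im,tuple(int(v) for v in u),3,(255,0,0),-1)
o=np.zeros((600,640,3),np.uint8);o[:400]=im;o[400:600,:340]=cv2.resize(t['image'][150:250,370:540],None,fx=2,fy=2)
cv2.imwrite('pics/w3.png',o[:,:,::-1])
```

```text
15.3833 [ 533.70097887 -347.24381448  368.87802996] [-3.14062183e+00  1.12381208e-03  6.82052821e-03] 29.99337136745453
[147. 240.]
[378. 246.]
[ 95. 280.]
[416. 297.]
[234. 296.]
[327. 204.]
```

View pics/w3.png

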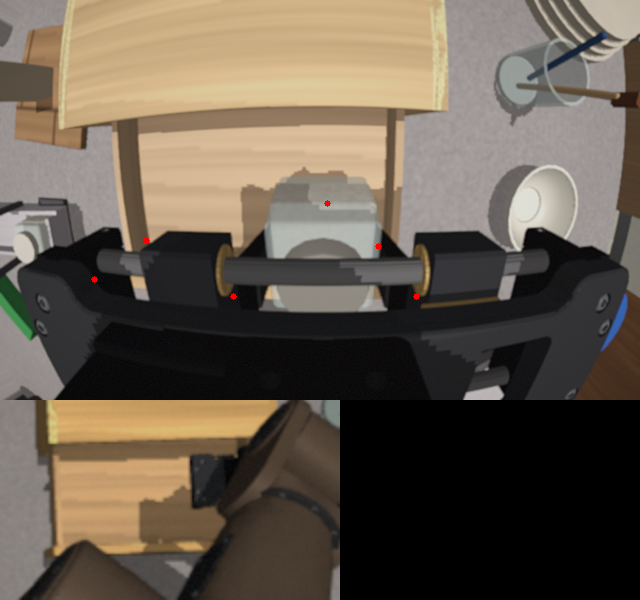

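Run:
```python
from h import *
p=read_camera('wrist')
for n,uv,z in(('cabL',(60,128),128),('cabR',(447,110),128),('wallinR_top',(387,127),60),('wallinR_bot',(386,160),16),('wallinL_floor',(140,140),16)): print(n,watz(p,uv,z).round(1))
```

```text
cabL [ 613.9 -102.2  128. ]
cabR [ 616.5 -440.5  128. ]
wallinR_top [ 601.6 -408.5   60. ]
wallinR_bot [ 565.9 -417.8   16. ]
wallinL_floor [ 592.8 -127.6   16. ]
```

Cabinet front at x≈615, width 338 (340 expected), centre y≈−271. Lowering the first jar at y≈−356.

Emit:
move_arm:
  commands:
    - [[0,-0.3,-0.4],0,-1]
    - [[0,0,-0.8],0,-1]
    - [[0,0,-0.8],0,-1]
    - [[0,0,-0.8],0,-1]
    - [[0,0,-0.8],0,-1]
    - [[0,0,-0.4],0,-1]
    - [[0,0,-0.15],0,-1]
    - [[0,0,0],0,-1]

```text
t: 16.2
eef_pos: [533.7, -356.6, 244.3]
tcp_rot: [-3.141, 0.001, 0.012]
ft_force: [0.6, -1.2, -2.4]
opening: 0.566
grip_force: 30.0
```

Emit:
move_arm:
  commands:
    - [[0,0,-0.1],0,-1]
    - [[0,0,-0.1],0,-1]
    - [[0,0,-0.05],0,-1]
    - [[0,0,0],0,-1]

```text
t: 16.53
eef_pos: [533.8, -356.4, 238.3]
tcp_rot: [3.141, -0.0, 0.011]
ft_force: [1.1, -0.1, -0.8]
opening: 0.568
grip_force: 30.0
```

Emit:
move_arm:
  commands:
    - [[0,0,-0.1],0,-1]
    - [[0,0,0],0,-1]

```text
t: 16.7
eef_pos: [533.9, -356.5, 235.5]
tcp_rot: [3.141, -0.001, 0.011]
ft_force: [0.3, -0.4, 0.4]
opening: 0.567
grip_force: 30.0
```

Emit:
move_arm:
  commands:
    - [[0,0,-0.1],0,-1]
    - [[0,0,0],0,-1]

```text
t: 16.87
eef_pos: [534.2, -356.4, 233.1]
tcp_rot: [3.14, -0.002, 0.011]
ft_force: [1.1, 1.5, 6.5]
opening: 0.567
grip_force: 30.0
```

Emit:
move_arm:
  commands:
    - [[0,0,-0.05],0,-1]
    - [[0,0,0],0,0.5]
    - [[0,0,0],0,0.5]
    - [[0,0,0],0,0.5]
    - [[0,0,0.1],0,0.5]
    - [[0,0,0.5],0,0.5]
    - [[0,0,0.8],0,0.5]
    - [[0,0,0.8],0,0.5]
    - [[0,0,0.8],0,1]
    - [[0,0,0.8],0,1]
    - [[0,0,0.4],0,1]
    - [[0,0,0],0,1]

```text
t: 17.87
eef_pos: [533.8, -356.5, 359.2]
tcp_rot: [3.139, -0.003, 0.011]
ft_force: [0.1, -0.3, -1.3]
opening: 0.965
grip_force: 0.0
```

Run:
```python
from h import *
p=read_camera('wrist'); t=read_camera('top'); sd=read_camera('side')
for r in search_frame('jar1_center',p): print(r, watz(p,r['at'],54).round())
o=np.zeros((400,800,3),np.uint8);o[:,:500]=cv2.resize(p['image'],(640,400))[:,:500];o[:200,500:]=cv2.resize(sd['image'][80:280,220:440],(300,200))
o[200:,500:]=cv2.resize(t['image'][150:250,170:320],(300,200))
cv2.imwrite('pics/w4.png',o[:,:,::-1])
```

```text
{'at': [321.8, 192.5], 'confidence': 0.74} [ 540. -358.   54.]
{'at': [256.1, 182.3], 'confidence': 0.63} [ 550. -296.   54.]
{'at': [39.7, 219.8], 'confidence': 0.6} [502.  27.  54.]
{'at': [22.5, 239.9], 'confidence': 0.5} [468.  89.  54.]
```

View pics/w4.png

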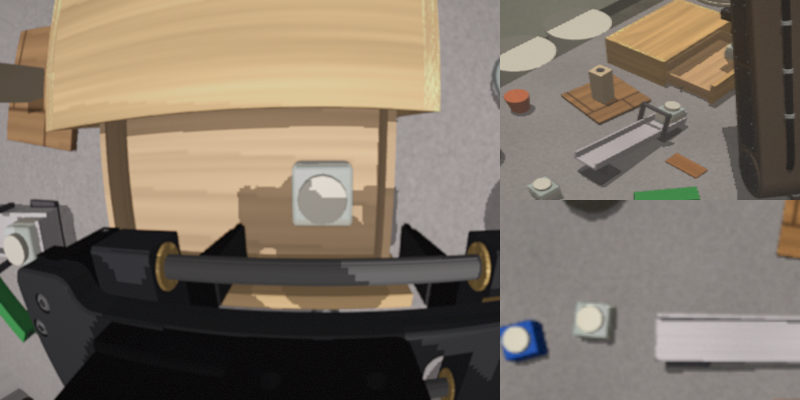

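The first jar stands upright in the drawer at about (537, −357). The second is at the outlet. Going back for it.

Emit:
move_arm:
  commands:
    - [[-0.13,0.95,0],0.99,1]
    - [[-0.13,0.95,0],0.99,1]
    - [[-0.13,0.95,0],0.99,1]
    - [[-0.13,0.95,0],0.99,1]
    - [[-0.13,0.95,0],0.99,1]
    - [[-0.13,0.95,0],0.99,1]
    - [[-0.13,0.95,0],0.99,1]
    - [[-0.13,0.95,0],0.99,1]
    - [[-0.13,0.95,0],0.99,1]
    - [[-0.13,0.95,0],0.99,1]
    - [[-0.13,0.95,0],0.99,1]
    - [[-0.13,0.95,0],0.99,1]
    - [[-0.13,0.95,0],0.99,1]
    - [[-0.13,0.95,0],0.99,1]
    - [[0,0,0],0.99,1]
    - [[0,0,0],0.99,1]
    - [[0,0,0],0.99,1]
    - [[0,0,0],0.99,1]
    - [[0,0,0],0.99,1]
    - [[0,0,0],0.99,1]

```text
t: 19.73
eef_pos: [479.1, 42.7, 355.2]
tcp_rot: [-3.139, -0.0, 1.599]
ft_force: [0.3, -0.7, -0.6]
opening: 1.002
grip_force: 0.0
```

Run:
```python
from h import *
s=env.state(); print(s['t'],s['eef_pos'],s['tcp_rot'])
p=read_camera('wrist'); print(wproj(p,(478.5,37.2,105)))
for r in cut_out('jar1_center',p): print(r['confidence'],r['at'],cv2.boundingRect(cv2.findNonZero(r['region'].astype(np.uint8))))
```

```text
19.7333 [479.06370201  42.65147499 355.22587187] [-3.13938212e+00 -1.85371746e-04  1.59877849e+00]
[322.59175586 218.80938533]
```

Emit:
move_arm:
  commands:
    - [[0,0,-0.8],0,1]
    - [[0,0,-0.8],0,1]
    - [[0,0,-0.8],0,1]
    - [[0,0,-0.6],0,1]
    - [[0,0,-0.33],0,1]
    - [[0,0,0],0,1]
    - [[0,0,0],0,-1]
    - [[0,0,0],0,-1]
    - [[0,0,0],0,-1]
    - [[0,0,0],0,-1]
    - [[0,0,0],0,-1]
    - [[0,0,0],0,-1]
    - [[0,0,0],0,-1]
    - [[0,0,0],0,-1]
    - [[0,0,0],0,-1]

```text
t: 21.08
eef_pos: [479.2, 42.6, 256.9]
tcp_rot: [3.141, 0.0, 1.595]
ft_force: [-0.4, -0.8, 6.1]
opening: 0.565
grip_force: 30.0
```

Emit:
move_arm:
  commands:
    - [[0,-0.03,0.2],0,-1]
    - [[0,-0.06,0.4],0,-1]
    - [[0,-0.1,0.6],0,-1]
    - [[0,-0.1,0.7],0,-1]
    - [[0,-0.1,0.7],0,-1]
    - [[0,-0.1,0.7],0,-1]
    - [[0,0,0.5],0,-1]
    - [[0,0,0],0,-1]

```text
t: 21.75
eef_pos: [479.2, 27.8, 373.2]
tcp_rot: [3.137, 0.0, 1.595]
ft_force: [-0.5, 0.1, -1.3]
opening: 0.565
grip_force: 30.0
```

Emit:
move_arm:
  commands:
    - [[0.15,-0.83,0],-0.99,-1]
    - [[0.15,-0.83,0],-0.99,-1]
    - [[0.15,-0.83,0],-0.99,-1]
    - [[0.15,-0.83,0],-0.99,-1]
    - [[0.15,-0.83,0],-0.99,-1]
    - [[0.15,-0.83,0],-0.99,-1]
    - [[0.15,-0.83,0],-0.99,-1]
    - [[0.15,-0.83,0],-0.99,-1]
    - [[0.15,-0.83,0],-0.99,-1]
    - [[0.15,-0.83,0],-0.99,-1]
    - [[0.15,-0.83,0],-0.99,-1]
    - [[0.15,-0.83,0],-0.99,-1]
    - [[0,0,0],-0.99,-1]
    - [[0,0,0],-0.99,-1]
    - [[0,0,0],-0.99,-1]
    - [[0,0,0],-0.99,-1]
    - [[0,0,0],-0.99,-1]
    - [[0,0,0],-0.99,-1]
    - [[0,0,0],-0.99,-1]
    - [[0,0,0],-0.99,-1]

```text
t: 23.42
eef_pos: [533.0, -270.8, 369.1]
tcp_rot: [-3.141, 0.002, 0.007]
ft_force: [-0.4, 0.3, -1.6]
opening: 0.566
grip_force: 30.0
```

Emit:
move_arm:
  commands:
    - [[0,0,-0.4],0,-1]
    - [[0,0,-0.8],0,-1]
    - [[0,0,-0.8],0,-1]
    - [[0,0,-0.8],0,-1]
    - [[0,0,-0.7],0,-1]
    - [[0,0,-0.3],0,-1]
    - [[0,0,-0.1],0,-1]
    - [[0,0,0],0,-1]

```text
t: 24.08
eef_pos: [533.1, -270.9, 252.8]
tcp_rot: [-3.141, 0.001, 0.011]
ft_force: [0.1, -1.7, -2.6]
opening: 0.568
grip_force: 30.0
```

Emit:
move_arm:
  commands:
    - [[0,0,-0.1],0,-1]
    - [[0,0,0],0,-1]

```text
t: 24.25
eef_pos: [533.2, -270.9, 251.2]
tcp_rot: [3.141, -0.001, 0.011]
ft_force: [-0.4, -0.4, -1.2]
opening: 0.567
grip_force: 30.0
```

Emit:
move_arm:
  commands:
    - [[0,0,-0.1],0,-1]
    - [[0,0,0],0,-1]

```text
t: 24.42
eef_pos: [533.1, -270.9, 247.8]
tcp_rot: [3.141, -0.001, 0.011]
ft_force: [-0.6, 0.4, -1.7]
opening: 0.569
grip_force: 30.0
```

Emit:
move_arm:
  commands:
    - [[0,0,-0.1],0,-1]
    - [[0,0,-0.07],0,-1]
    - [[0,0,0],0,-1]

```text
t: 24.67
eef_pos: [533.2, -271.0, 242.5]
tcp_rot: [3.141, -0.0, 0.011]
ft_force: [0.1, -0.5, -1.2]
opening: 0.566
grip_force: 30.0
```

Emit:
move_arm:
  commands:
    - [[0,0,-0.1],0,-1]
    - [[0,0,0],0,-1]

```text
t: 24.83
eef_pos: [533.5, -270.9, 240.2]
tcp_rot: [3.141, -0.002, 0.011]
ft_force: [1.0, 1.2, 6.4]
opening: 0.567
grip_force: 30.0
```

Emit:
move_arm:
  commands:
    - [[0,0,-0.05],0,-1]
    - [[0,0,0],0,0.4]
    - [[0,0,0],0,0.4]
    - [[0,0,0],0,0.4]
    - [[0,0,0.1],0,0.4]
    - [[0,0,0.5],0,0.4]
    - [[0,0,0.8],0,0.4]
    - [[0,0,0.8],0,0.4]
    - [[0,0,0.8],0,1]
    - [[0,0,0.8],0,1]
    - [[0,0,0.4],0,1]
    - [[0,0,0],0,1]

```text
t: 25.83
eef_pos: [533.2, -270.9, 366.9]
tcp_rot: [3.139, -0.004, 0.011]
ft_force: [0.1, -0.1, 0.0]
opening: 0.923
grip_force: 0.0
```

Run:
```python
from h import *
p=read_camera('wrist'); t=read_camera('top'); sd=read_camera('side')
save(p,'w5'); save(t,'top5')
for r in search_frame('jar1_center',p): print(r, watz(p,r['at'],54).round())
for c in (t,sd):
  for r in cut_out('jar1_center',c):
    m=r['region'].astype(np.uint8); print(r['confidence'],r['at'],cv2.boxPoints(cv2.minAreaRect(cv2.findNonZero(m))).round(1).tolist(), c['image'][r['region']].mean(0).round())
o=np.zeros((400,800,3),np.uint8);o[:,:500]=p['image'][:,:500]
o[:,500:]=cv2.resize(t['image'][190:240,165:240],None,fx=4,fy=8)[:400,:300]
cv2.imwrite('pics/w5.png',o[:,:,::-1])
```

```text
{'at': [406.0, 194.3], 'confidence': 0.89} [ 538. -356.   54.]
{'at': [86.8, 93.9], 'confidence': 0.47} [655.   1.  54.]
0.34 [313.2, 218.3] [[266.5, 239.3000030517578], [336.29998779296875, 170.89999389648438], [363.20001220703125, 198.3000030517578], [293.29998779296875, 266.70001220703125]] [124. 118. 116.]
```

View pics/w5.png

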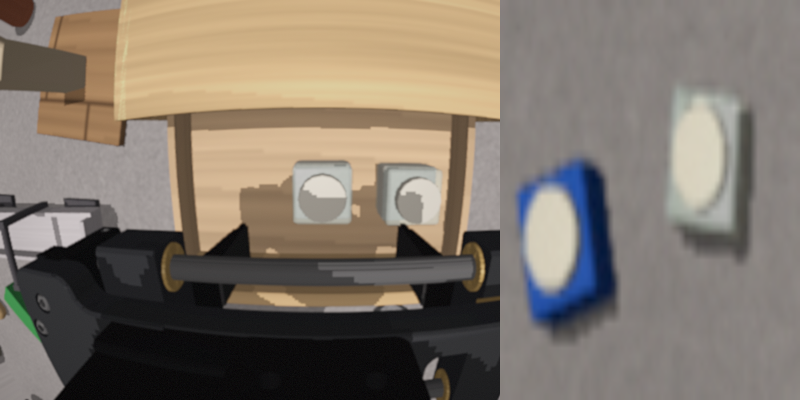

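Both jars stand in the drawer, clear of each other. The loose jar is at top pixel (214,209), nearly square to the axes. Going to it.

Emit:
move_arm:
  commands:
    - [[-0.02,0.98,0.08],0.99,1]
    - [[-0.02,0.98,0.08],0.99,1]
    - [[-0.02,0.98,0.08],0.99,1]
    - [[-0.02,0.98,0.08],0.99,1]
    - [[-0.02,0.98,0.08],0.99,1]
    - [[-0.02,0.98,0.08],0.99,1]
    - [[-0.02,0.98,0.08],0.99,1]
    - [[-0.02,0.98,0.08],0.99,1]
    - [[-0.02,0.98,0.08],0.99,1]
    - [[-0.02,0.98,0.08],0.99,1]
    - [[-0.02,0.98,0.08],0.99,1]
    - [[-0.02,0.98,0.08],0.99,1]
    - [[-0.02,0.98,0.08],0.99,1]
    - [[-0.02,0.98,0.08],0.99,1]
    - [[-0.02,0.98,0.08],0.99,1]
    - [[-0.02,0.98,0.08],0.99,1]
    - [[-0.02,0.98,0.08],0.99,1]
    - [[-0.02,0.98,0.08],0.99,1]
    - [[-0.02,0.98,0.08],0.99,1]
    - [[-0.02,0.98,0.08],0.99,1]

```text
t: 27.8
eef_pos: [520.9, 318.7, 411.2]
tcp_rot: [-3.14, 0.001, 1.599]
ft_force: [0.4, -0.6, -0.3]
opening: 0.999
grip_force: 0.0
```

Emit:
move_arm:
  commands:
    - [[0,0.9,0],0,1]
    - [[0,0.9,0],0,1]
    - [[0,0.9,0],0,1]
    - [[0,0,0],0,1]
    - [[0,0,0],0,1]

```text
t: 28.22
eef_pos: [520.8, 399.3, 410.6]
tcp_rot: [-3.14, 0.001, 1.597]
ft_force: [-0.1, -0.3, -0.1]
opening: 1.002
grip_force: 0.0
```

Run:
```python
from h import *
s=env.state(); print(s['t'],s['eef_pos'],s['tcp_rot'])
p=read_camera('wrist'); im=p['image'].copy()
for r in cut_out('jar4_center',p):
    m=r['region'].astype(np.uint8); b=cv2.boxPoints(cv2.minAreaRect(cv2.findNonZero(m))); print(r['confidence'],r['at'],b.round().tolist(), im[r['region']].mean(0).round(), watz(p,r['at'],60).round())
    im[cv2.morphologyEx(m,cv2.MORPH_GRADIENT,np.ones((3,3),np.uint8))>0]=(255,0,0)
cv2.imwrite('pics/w6.png',im[:,:,::-1])
```

```text
28.2167 [520.83683205 399.25818493 410.55360301] [-3.14009055e+00  1.02017731e-03  1.59672993e+00]
0.3 [292.8, 254.6] [[250.0, 309.0], [255.0, 221.0], [327.0, 224.0], [323.0, 312.0]] [147. 141. 143.] [488. 319.  60.]
```

View pics/w6.png

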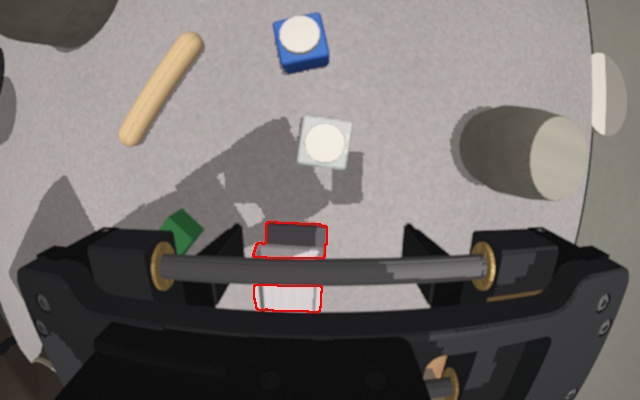

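Run:
```python
from h import *
p=read_camera('wrist'); print('lid',watz(p,(324.5,143.5),76))
c=[watz(p,u,62) for u in((305.5,116),(352,121.5),(348,166),(299,161))]
for a in c: print(a.round(1))
for i in range(4):
    d=c[(i+1)%4]-c[i]; print(np.hypot(*d[:2]).round(1),np.degrees(np.arctan2(d[1],d[0])).round(1))
```

```text
lid [521.43713785 445.78331634  76.        ]
[500.8 473.9  62. ]
[549.9 469.4  62. ]
[547.3 421.7  62. ]
[494.8 425.8  62. ]
49.3 -5.2
47.8 -93.1
52.7 175.5
48.5 82.8
```

The jar's lid is at (324,143), so it is at (522, 446), turned about −5°. The blue one lies well beyond. Aligning, descending and gripping.

Emit:
move_arm:
  commands:
    - [[0.03,0.78,0],-0.7,1]
    - [[0,0.78,0],-0.7,1]
    - [[0,0,-0.9],0,1]
    - [[0,0,-0.9],0,1]
    - [[0,0,-0.9],0,1]
    - [[0,0,-0.9],0,1]
    - [[0,0,-0.9],0,1]
    - [[0,0,-0.9],0,1]
    - [[0,0,-0.7],0,1]
    - [[0,0,-0.38],0,1]
    - [[0,0,0],0,1]
    - [[0,0,0],0,-1]
    - [[0,0,0],0,-1]
    - [[0,0,0],0,-1]
    - [[0,0,0],0,-1]
    - [[0,0,0],0,-1]
    - [[0,0,0],0,-1]
    - [[0,0,0],0,-1]
    - [[0,0,0],0,-1]
    - [[0,0,0],0,-1]

```text
t: 30.03
eef_pos: [522.0, 445.0, 217.8]
tcp_rot: [3.141, -0.0, 1.483]
ft_force: [-1.9, -0.8, 3.6]
opening: 0.567
grip_force: 30.0
```

Emit:
move_arm:
  commands:
    - [[0,0,0.3],0,-1]
    - [[0,0,0.7],0,-1]
    - [[0,0,0.8],0,-1]
    - [[0,0,0.8],0,-1]
    - [[0,0,0.8],0,-1]
    - [[0,0,0.8],0,-1]
    - [[0,0,0.8],0,-1]
    - [[0,0,0.8],0,-1]
    - [[0,0,0],0,-1]

```text
t: 30.78
eef_pos: [522.1, 445.0, 396.8]
tcp_rot: [3.136, -0.005, 1.483]
ft_force: [0.4, -0.2, -2.3]
opening: 0.563
grip_force: 30.0
```

Emit:
move_arm:
  commands:
    - [[0.02,-0.96,0],-0.92,-1]
    - [[0.02,-0.96,0],-0.92,-1]
    - [[0.02,-0.96,0],-0.92,-1]
    - [[0.02,-0.96,0],-0.92,-1]
    - [[0.02,-0.96,0],-0.92,-1]
    - [[0.02,-0.96,0],-0.92,-1]
    - [[0.02,-0.96,0],-0.92,-1]
    - [[0.02,-0.96,0],-0.92,-1]
    - [[0.02,-0.96,0],-0.92,-1]
    - [[0.02,-0.96,0],-0.92,-1]
    - [[0.02,-0.96,0],-0.92,-1]
    - [[0.02,-0.96,0],-0.92,-1]
    - [[0.02,-0.96,0],-0.92,-1]
    - [[0.02,-0.96,0],-0.92,-1]
    - [[0.02,-0.96,0],-0.92,-1]
    - [[0.02,-0.96,0],-0.92,-1]
    - [[0.02,-0.96,0],-0.92,-1]
    - [[0.02,-0.96,0],-0.92,-1]
    - [[0.02,-0.96,0],-0.92,-1]
    - [[0.02,-0.96,0],-0.92,-1]

```text
t: 32.45
eef_pos: [533.6, -132.4, 390.7]
tcp_rot: [-3.141, 0.001, 0.007]
ft_force: [1.1, 0.2, -3.4]
opening: 0.568
grip_force: 30.0
```

Emit:
move_arm:
  commands:
    - [[0,-0.9,0],0,-1]
    - [[0,-0.8,0],0,-1]
    - [[0,0,0],0,-1]
    - [[0,0,0],0,-1]

```text
t: 32.78
eef_pos: [533.7, -183.0, 390.5]
tcp_rot: [-3.141, 0.001, 0.009]
ft_force: [0.0, 0.9, -2.3]
opening: 0.562
grip_force: 30.0
```

Emit:
move_arm:
  commands:
    - [[0,-0.06,-0.6],0,-1]
    - [[0,0,-0.9],0,-1]
    - [[0,0,-0.9],0,-1]
    - [[0,0,-0.9],0,-1]
    - [[0,0,-0.8],0,-1]
    - [[0,0,-0.5],0,-1]
    - [[0,0,-0.3],0,-1]
    - [[0,0,-0.1],0,-1]
    - [[0,0,0],0,-1]

```text
t: 33.53
eef_pos: [534.1, -183.3, 241.3]
tcp_rot: [-3.141, 0.001, 0.011]
ft_force: [0.8, -0.7, -3.0]
opening: 0.567
grip_force: 30.0
```

Emit:
move_arm:
  commands:
    - [[0,0,-0.08],0,-1]
    - [[0,0,-0.08],0,-1]
    - [[0,0,0],0,-1]

```text
t: 33.78
eef_pos: [534.1, -183.8, 237.2]
tcp_rot: [3.141, -0.001, 0.011]
ft_force: [0.2, 0.4, -1.6]
opening: 0.567
grip_force: 30.0
```

Emit:
move_arm:
  commands:
    - [[0,0,-0.08],0,-1]
    - [[0,0,-0.05],0,-1]
    - [[0,0,0],0,-1]

```text
t: 34.03
eef_pos: [534.2, -183.9, 233.5]
tcp_rot: [3.141, -0.001, 0.011]
ft_force: [0.7, 1.6, 3.1]
opening: 0.567
grip_force: 30.0
```

Emit:
move_arm:
  commands:
    - [[0,0,0],0,0.4]
    - [[0,0,0],0,0.4]
    - [[0,0,0],0,0.4]
    - [[0,0,0.1],0,0.4]
    - [[0,0,0.5],0,0.4]
    - [[0,0,0.8],0,0.4]
    - [[0,0,0.8],0,0.4]
    - [[0,0,0.8],0,0.4]
    - [[0,0,0.8],0,-1]
    - [[0,0,0.8],0,-1]
    - [[-0.3,-0.4,0],0,-1]
    - [[-0.5,-0.8,0],0,-1]
    - [[-0.8,-0.9,0],0,-1]
    - [[-0.9,-0.8,0],0,-1]
    - [[-0.9,0,0],0,-1]
    - [[-0.9,0,0],0,-1]
    - [[0,0,0],0,-1]

```text
t: 35.45
eef_pos: [401.6, -270.7, 370.9]
tcp_rot: [-3.14, 0.002, 0.009]
ft_force: [1.5, -1.5, -0.2]
opening: 0.122
grip_force: 0.0
```

Run:
```python
from h import *
s=env.state(); print(s['t'],s['eef_pos'],s['tcp_rot'],s['opening'])
p=read_camera('wrist'); sd=read_camera('side'); t=read_camera('top')
o=np.zeros((600,640,3),np.uint8);o[:400]=p['image'];o[400:,:300]=cv2.resize(sd['image'][80:280,220:520],(300,200)); o[400:,310:630]=cv2.resize(t['image'][100:300,160:480],(320,200))
cv2.imwrite('pics/w7.png',o[:,:,::-1])
```

```text
35.45 [ 401.6345688  -270.72437595  370.92978778] [-3.14048747e+00  1.87091415e-03  8.83121573e-03] 0.1223600012788419
```

View pics/w7.png

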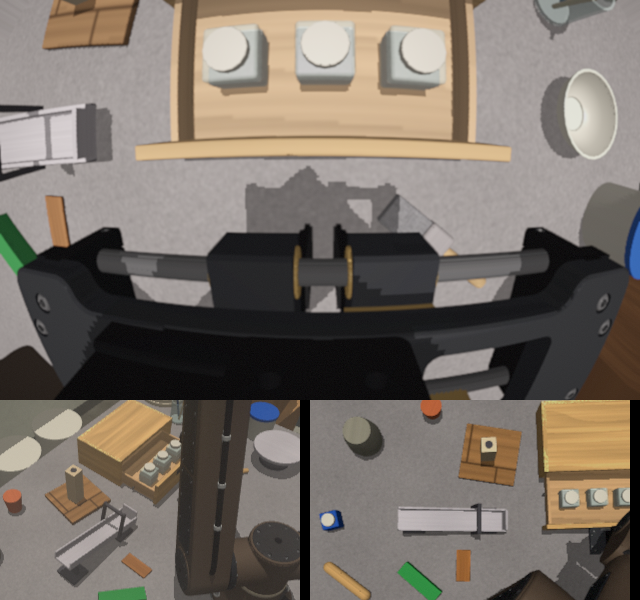

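All three jars stand upright in the drawer and the post is on the board. No green-grey jar is left elsewhere, and the blue one is untouched. Lowering the closed fingers in front of the panel and pushing.

Emit:
move_arm:
  commands:
    - [[0,0,-0.8],0,-1]
    - [[0,0,-0.8],0,-1]
    - [[0,0,-0.8],0,-1]
    - [[0,0,-0.8],0,-1]
    - [[0.5,0,0],0,-1]
    - [[0.3,0,0],0,-1]
    - [[0.2,0,0],0,-1]
    - [[0.2,0,0],0,-1]
    - [[0.2,0,0],0,-1]
    - [[0.2,0,0],0,-1]

```text
t: 36.43
eef_pos: [453.5, -270.7, 275.3]
tcp_rot: [3.141, -0.0, 0.011]
ft_force: [-2.1, 1.1, -1.7]
opening: 0.006
grip_force: 1.0
```

Emit:
move_arm:
  commands:
    - [[0.3,0,0],0,-1]
    - [[0.4,0,0],0,-1]
    - [[0.4,0,0],0,-1]
    - [[0.4,0,0],0,-1]
    - [[0.4,0,0],0,-1]
    - [[0.4,0,0],0,-1]
    - [[0.4,0,0],0,-1]
    - [[0.4,0,0],0,-1]
    - [[0.4,0,0],0,-1]

```text
t: 37.18
eef_pos: [559.0, -270.6, 275.3]
tcp_rot: [-3.142, -0.0, 0.011]
ft_force: [-2.9, 1.5, 0.9]
opening: 0.011
grip_force: 1.3
```

Emit:
move_arm:
  commands:
    - [[0.25,0,0],0,-1]
    - [[0.2,0,0],0,-1]
    - [[0.2,0,0],0,-1]
    - [[0.1,0,0],0,-1]
    - [[0.1,0,0],0,-1]

```text
t: 37.6
eef_pos: [583.1, -270.9, 275.1]
tcp_rot: [-3.141, 0.002, 0.011]
ft_force: [-10.1, 0.3, 6.0]
opening: 0.003
grip_force: 4.8
```

Emit:
move_arm:
  commands:
    - [[0.1,0,0],0,-1]
    - [[0.1,0,0],0,-1]

```text
t: 37.77
eef_pos: [589.3, -271.0, 275.1]
tcp_rot: [-3.141, 0.001, 0.01]
ft_force: [-2.8, 0.6, 1.0]
opening: 0.002
grip_force: 1.1
```

Emit:
move_arm:
  commands:
    - [[0.1,0,0],0,-1]
    - [[0.05,0,0],0,-1]

```text
t: 37.93
eef_pos: [591.5, -271.2, 275.1]
tcp_rot: [-3.139, 0.01, 0.011]
ft_force: [-37.2, -2.5, 21.5]
opening: 0.003
grip_force: 18.7
```

The catch gave way at x≈583 and the force rose sharply at 591.5, so it is against the stop. Backing off and checking.

Emit:
move_arm:
  commands:
    - [[-0.1,0,0],0,-1]
    - [[-0.4,0,0],0,-1]
    - [[-0.8,0,0],0,-1]
    - [[-0.9,0,0],0,-1]
    - [[-0.9,0,0],0,-1]
    - [[-0.9,0,0.3],0,-1]
    - [[-0.5,0,0.8],0,-1]
    - [[0,0,0.8],0,-1]
    - [[0,0,0.8],0,-1]
    - [[0,0,0],0,-1]

```text
t: 38.77
eef_pos: [459.4, -271.4, 360.2]
tcp_rot: [3.137, -0.006, 0.01]
ft_force: [-0.1, 1.1, 0.6]
opening: 0.003
grip_force: 0.0
```

Run:
```python
from h import *
s=env.state(); print(s['t'],s['eef_pos'],s['ft_force'])
p=read_camera('wrist'); sd=read_camera('side'); t=read_camera('top')
o=np.zeros((600,640,3),np.uint8);o[:400]=p['image'];o[400:,:300]=cv2.resize(sd['image'][80:280,220:520],(300,200)); o[400:,310:630]=cv2.resize(t['image'][100:300,160:480],(320,200))
cv2.imwrite('pics/w8.png',o[:,:,::-1])
```

```text
38.7667 [ 459.37351387 -271.40913726  360.20727805] [-0.10784204  1.05699284  0.61137128]
```

View pics/w8.png

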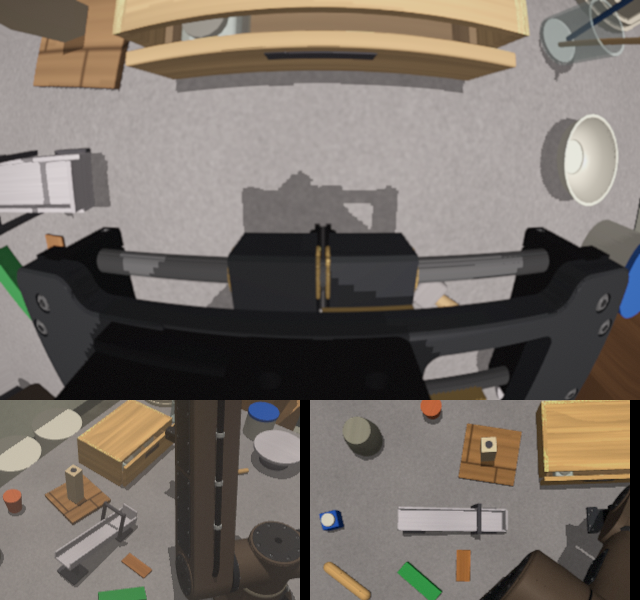

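The panel shows a gap to the cabinet, with a jar visible through it at (210,20). Measuring the gap.

Run:
```python
from h import *
p=read_camera('wrist')
for n,uv,z in(('panL_out',(133,65),109),('panR_out',(514,64),109),('panmid_out',(322,53),109),('panmid_in',(322,32),109),('cabL',(118,34),128),('cabR',(527,33),128),('cabmid',(322,12),128),('lid',(208,22),92)): print(n,watz(p,uv,z).round(1))
cv2.imwrite('pics/w9.png',cv2.resize(p['image'][0:110,100:540],None,fx=1.8,fy=3,interpolation=cv2.INTER_CUBIC)[:,:,::-1])
```

```text
panL_out [ 584.5 -114.3  109. ]
panR_out [ 589.4 -430.6  109. ]
panmid_out [ 580.8 -271.   109. ]
panmid_in [ 597.4 -270.8  109. ]
cabL [ 608.6 -109.7  128. ]
cabR [ 613.2 -432.6  128. ]
cabmid [ 606.5 -270.7  128. ]
lid [ 617.8 -176.    92. ]
```

View pics/w9.png

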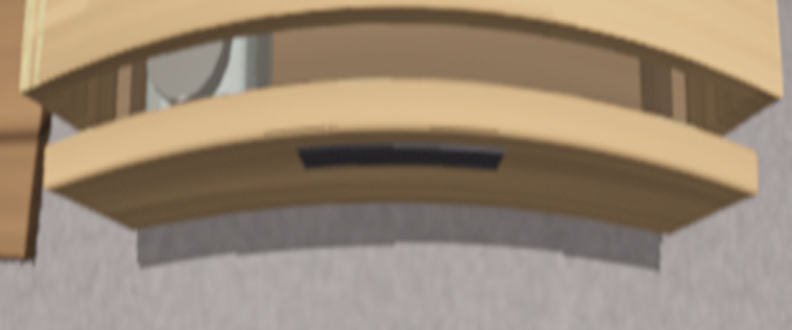

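The panel outer face is at ≈584 and the cabinet at ≈612, so the drawer is back about 13 mm open. One jar has shifted towards the panel: probably the announced knock hit the loose-start jar inside the drawer and rebounded the panel. It still stands upright. Pushing home again, gently.

Emit:
move_arm:
  commands:
    - [[0,0,-0.8],0,-1]
    - [[0,0,-0.8],0,-1]
    - [[0,0,-0.8],0,-1]
    - [[0,0,-0.43],0,-1]
    - [[0.8,0,0],0,-1]
    - [[0.8,0,0],0,-1]
    - [[0.8,0,0],0,-1]
    - [[0.6,0,0],0,-1]
    - [[0.4,0,0],0,-1]
    - [[0,0,0],0,-1]

```text
t: 39.8
eef_pos: [562.7, -270.6, 269.4]
tcp_rot: [-3.141, 0.001, 0.012]
ft_force: [-0.6, 0.3, 0.3]
opening: 0.005
grip_force: 0.0
```

Emit:
move_arm:
  commands:
    - [[0.15,0,0],0,-1]
    - [[0.15,0,0],0,-1]
    - [[0,0,0],0,-1]

```text
t: 40.05
eef_pos: [570.1, -270.9, 270.7]
tcp_rot: [-3.141, 0.0, 0.011]
ft_force: [-0.6, 0.3, -0.2]
opening: 0.0
grip_force: 0.0
```

Emit:
move_arm:
  commands:
    - [[0.15,0,0],0,-1]
    - [[0,0,0],0,-1]

```text
t: 40.22
eef_pos: [574.7, -271.0, 271.1]
tcp_rot: [3.141, -0.0, 0.01]
ft_force: [0.5, 0.1, 0.8]
opening: 0.004
grip_force: 0.0
```

Emit:
move_arm:
  commands:
    - [[0.1,0,0],0,-1]
    - [[0,0,0],0,-1]

```text
t: 40.38
eef_pos: [577.6, -270.9, 271.0]
tcp_rot: [3.142, 0.0, 0.011]
ft_force: [-0.4, -0.6, 1.0]
opening: 0.006
grip_force: 0.2
```

Emit:
move_arm:
  commands:
    - [[0.1,0,0],0,-1]
    - [[0.1,0,0],0,-1]
    - [[0,0,0],0,-1]

```text
t: 40.63
eef_pos: [583.4, -271.0, 271.1]
tcp_rot: [-3.142, 0.001, 0.011]
ft_force: [0.5, -0.3, 0.1]
opening: 0.002
grip_force: 0.0
```

Emit:
move_arm:
  commands:
    - [[0.1,0,0],0,-1]
    - [[0.1,0,0],0,-1]
    - [[0,0,0],0,-1]

```text
t: 40.88
eef_pos: [589.6, -270.9, 271.0]
tcp_rot: [-3.142, 0.001, 0.011]
ft_force: [-6.2, -1.3, 4.6]
opening: 0.005
grip_force: 2.8
```

Emit:
move_arm:
  commands:
    - [[0.05,0,0],0,-1]
    - [[0,0,0],0,-1]

```text
t: 41.05
eef_pos: [590.2, -271.0, 271.1]
tcp_rot: [-3.141, 0.004, 0.011]
ft_force: [-13.0, -1.3, 7.9]
opening: 0.005
grip_force: 6.8
```

The push forces carry an upward component (−13 x, +8 z). That suggests the tapered upper part of the fingers is touching the panel or cabinet edge rather than the drawer being at its stop. I'll push with only the fingertips, higher up.

Emit:
move_arm:
  commands:
    - [[-0.3,0,0],0,-1]
    - [[-0.6,0,0],0,-1]
    - [[0,0,0.6],0,-1]
    - [[0,0,0],0,-1]
    - [[0.3,0,0],0,-1]
    - [[0.3,0,0],0,-1]
    - [[0.2,0,0],0,-1]
    - [[0,0,0],0,-1]

```text
t: 41.72
eef_pos: [589.3, -270.7, 288.1]
tcp_rot: [-3.141, 0.001, 0.012]
ft_force: [0.2, -0.9, -0.6]
opening: 0.006
grip_force: 0.0
```

Emit:
move_arm:
  commands:
    - [[0.1,0,0],0,-1]
    - [[0,0,0],0,-1]

```text
t: 41.88
eef_pos: [590.6, -270.8, 288.0]
tcp_rot: [-3.14, 0.005, 0.012]
ft_force: [-12.4, -0.7, 5.4]
opening: 0.007
grip_force: 5.9
```

Emit:
move_arm:
  commands:
    - [[0.07,0,0],0,-1]
    - [[0,0,0],0,-1]

```text
t: 42.05
eef_pos: [591.4, -271.0, 288.0]
tcp_rot: [-3.139, 0.009, 0.012]
ft_force: [-22.1, -1.5, 10.2]
opening: 0.003
grip_force: 11.3
```

Same stop position at either height. I'll back off, look straight down at the gap, and read it from pixel profiles.

Emit:
move_arm:
  commands:
    - [[-0.3,0,0],0,-1]
    - [[-0.7,0,0],0,-1]
    - [[-0.7,0,0.9],0,-1]
    - [[-0.7,0,0.9],0,-1]
    - [[-0.7,0.5,0.9],0,-1]
    - [[0,0.9,0.9],0,-1]
    - [[0,0.9,0],0,-1]
    - [[0,0,0],0,-1]
    - [[0,0,0],0,-1]

```text
t: 42.8
eef_pos: [500.5, -201.0, 397.1]
tcp_rot: [3.141, -0.001, 0.013]
ft_force: [-0.8, 0.4, -0.7]
opening: 0.003
grip_force: 0.0
```

Run:
```python
from h import *
s=env.state(); print(s['t'],s['eef_pos'],s['tcp_rot'])
p=read_camera('wrist'); t=read_camera('top'); np.save('wr.npy',p['image'])
for y in(-240,-180,-145):
    print('y',y)
    for x in range(575,640,3):
        u=wproj(p,(x,y,109)); c=p['image'][int(round(u[1])),int(round(u[0]))]; u2=proj(t,(x,y,109)); c2=t['image'][int(round(u2[1])),int(round(u2[0]))]
        print(x,u.round(),c,c2)
for n,c,f in(('w',p,watz),('t',t,atz)):
    for th in('jar1_center','drawer_front'):
        for r in cut_out(th,c): print(n,th,r['confidence'],r['at'],f(c,r['at'],92).round(),cv2.boundingRect(cv2.findNonZero(r['region'].astype(np.uint8))))
```

```text
42.8 [ 500.45211498 -200.98129852  397.13309714] [ 3.14111803e+00 -9.53243810e-04  1.28415217e-02]
y -240
575 [367. 119.] [176 168 167] [22 20 20]
578 [367. 116.] [174 168 166] [23 22 21]
581 [367. 112.] [143 137 135] [21 20 20]
584 [367. 109.] [114 109 107] [19 17 17]
587 [367. 105.] [115 109 108] [20 18 17]
590 [367. 102.] [114 109 107] [12 15 14]
593 [367.  99.] [106  88  68] [18 20 17]
596 [367.  95.] [68 57 47] [16 17 17]
599 [367.  92.] [80 68 60] [41 34 28]
602 [367.  88.] [214 183 140] [165 133  82]
605 [367.  85.] [225 194 150] [201 159 100]
608 [367.  82.] [223 192 148] [200 156  97]
611 [367.  78.] [212 182 138] [194 150  93]
614 [367.  75.] [136 112  83] [132 102  63]
617 [367.  72.] [111  90  67] [117  92  58]
620 [367.  68.] [223 192 147] [179 140  87]
623 [367.  65.] [224 194 149] [200 156  97]
626 [367.  62.] [226 195 150] [206 163 100]
629 [367.  59.] [230 202 156] [210 171 107]
632 [367.  55.] [230 208 161] [211 177 110]
635 [367.  52.] [230 209 163] [209 175 107]
638 [367.  49.] [229 206 161] [211 169 106]
y -180
575 [297. 118.] [177 171 169] [79 75 74]
578 [297. 1
[... 1559 characters left out ...]
[171 133  83]
623 [258.  65.] [218 188 144] [191 149  92]
626 [258.  61.] [221 191 146] [197 154  97]
629 [258.  58.] [221 191 146] [196 155  96]
632 [258.  55.] [219 189 144] [196 154  96]
635 [258.  52.] [221 190 146] [205 160  99]
638 [258.  49.] [227 199 153] [210 165 102]
w jar1_center 0.63 [90.5, 30.5] [696.  66.  92.] (37, 0, 104, 63)
w drawer_front 0.8 [375.2, 90.8] [ 602. -250.   92.] (213, 71, 337, 42)
w drawer_front 0.58 [75.9, 205.2] [489.  98.  92.] (0, 169, 155, 78)
t drawer_front 0.6 [430.2, 173.8] [ 609. -214.   92.] (390, 169, 117, 13)
t drawer_front 0.4 [303.3, 221.6] [474. 176.  92.] (248, 204, 110, 30)
t drawer_front 0.25 [339.4, 158.5] [664.  61.  92.] (308, 124, 64, 62)
```

Run:
```python
from h import *
p=read_camera('wrist'); print(np.abs(p['image'].astype(int)-np.load('wr.npy')).max(axis=2)[40:110,200:500].mean())
g=p['image'].astype(np.float32)
def edge(y,x0,x1,z):
    xs=np.arange(x0,x1,.25); us=np.array([wproj(p,(x,y,z)) for x in xs],np.float32)
    v=cv2.remap(g,us[None,:,0],us[None,:,1],cv2.INTER_LINEAR)[0].mean(1); d=np.gradient(v); return xs[d.argmax()],xs[d.argmin()]
for y in(-400,-350,-300,-240,-210,-190,-180,-170,-150,-130):
    print(y,'outer',edge(y,596,606,109)[0],'inner',edge(y,607,619,109)[1],'cab@128',edge(y,608,622,128)[0])
    xs=range(611,619); print('   ',[p['image'][int(round(wproj(p,(x,y,109))[1])),int(round(wproj(p,(x,y,109))[0]))].tolist() for x in xs])
```

```text
8.122809523809524
-400 outer 602.0 inner 614.5 cab@128 615.75
    [[220, 189, 145], [217, 186, 142], [201, 170, 127], [166, 137, 100], [128, 104, 74], [107, 86, 62], [103, 83, 60], [138, 113, 81]]
-350 outer 601.0 inner 614.75 cab@128 615.5
    [[220, 189, 145], [220, 190, 146], [213, 183, 140], [185, 156, 116], [149, 123, 92], [128, 106, 81], [112, 92, 68], [124, 100, 72]]
-300 outer 601.5 inner 611.5 cab@128 614.75
    [[209, 179, 135], [177, 148, 109], [150, 124, 90], [139, 114, 84], [133, 109, 83], [129, 107, 82], [113, 92, 70], [119, 96, 69]]
-240 outer 600.0 inner 612.5 cab@128 614.5
    [[213, 182, 138], [187, 157, 117], [154, 127, 93], [138, 114, 85], [136, 113, 87], [126, 104, 80], [109, 89, 67], [180, 150, 110]]
-210 outer 600.25 inner 611.5 cab@128 614.25
    [[210, 180, 136], [178, 149, 109], [147, 121, 88], [138, 113, 85], [133, 110, 85], [107, 87, 65], [134, 109, 79], [186, 156, 116]]
-190 outer 600.0 inner 615.75 cab@128 613.75
    [[207, 177, 133], [173, 144, 104], [146, 122, 91], [165, 153, 142], [183, 180, 177], [137, 130, 124], [121, 100, 76], [172, 142, 103]]
-180 outer 600.0 inner 615.75 cab@128 614.0
    [[201, 171, 127], [168, 140, 101], [151, 130, 105], [172, 163, 154], [192, 189, 185], [129, 120, 111], [128, 104, 75], [180, 150, 110]]
-170 outer 600.0 inner 616.0 cab@128 614.25
    [[192, 162, 120], [160, 133, 97], [157, 140, 122], [182, 178, 171], [194, 194, 191], [172, 171, 167], [131, 121, 110], [192, 162, 119]]
-150 outer 600.5 inner 612.25 cab@128 614.25
    [[214, 184, 139], [194, 164, 121], [161, 134, 101], [145, 129, 107], [144, 134, 120], [109, 94, 76], [137, 112, 80], [186, 157, 115]]
-130 outer 599.75 inner 611.5 cab@128 613.5
    [[212, 181, 137], [181, 152, 112], [149, 123, 90], [131, 108, 80], [123, 101, 75], [105, 84, 62], [106, 85, 61], [200, 170, 127]]
```

Panel back (≈614.5) and cabinet front (≈614.4) coincide across the width, so the drawer is home. The thin visible strip is the clearance above the panel. Waiting a second to confirm it stays there.

Emit:
move_arm:
  commands:
    - [[0,0,0.2],0,-1]
    - [[0,0,0],0,-1]
    - [[0,0,0],0,-1]
    - [[0,0,0],0,-1]
    - [[0,0,0],0,-1]
    - [[0,0,0],0,-1]
    - [[0,0,0],0,-1]
    - [[0,0,0],0,-1]
    - [[0,0,0],0,-1]
    - [[0,0,0],0,-1]
    - [[0,0,0],0,-1]
    - [[0,0,0],0,-1]

```text
t: 44.15
eef_pos: [500.1, -201.9, 403.0]
tcp_rot: [3.141, 0.0, 0.011]
ft_force: [-0.3, -0.3, -0.7]
opening: 0.005
grip_force: 0.0
```

Run:
```python
from h import *
p=read_camera('wrist'); g=p['image'].astype(np.float32)
def edge(y,x0,x1,z):
    xs=np.arange(x0,x1,.25); us=np.array([wproj(p,(x,y,z)) for x in xs],np.float32)
    v=cv2.remap(g,us[None,:,0],us[None,:,1],cv2.INTER_LINEAR)[0].mean(1); d=np.gradient(v); return xs[d.argmax()],xs[d.argmin()]
for y in(-350,-240,-210,-150): print(y,edge(y,580,606,109)[0],edge(y,608,622,128)[0])
sd=read_camera('side')
for r in search_frame('post_center',sd): print(r, proj(sd,(693,54,87)))
```

```text
-350 601.0 614.75
-240 600.0 614.0
-210 601.75 614.75
-150 600.75 613.75
{'at': [295.2, 162.5], 'confidence': 0.92} [297.19467133 162.3582949 ]
{'at': [343.7, 279.2], 'confidence': 0.81} [297.19467133 162.3582949 ]
```

```bash
python3 -c "
from cell import env
print(env.job_done())"
```

```text
the job is handed in; nothing more can be done
None
```

I handed the job in at about 44 s: the post stands on the board and all three square jars are in the drawer; the drawer, pushed again because it stood about 13 mm open after the first push, measured home; one jar shifted against the front panel and I last saw all three clearly before closing.

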